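# Find the rocking corner of the pouring board and shim it

## Task

The ware board on the green pouring stand rocks, so the mould on it cannot be filled: press down on the board's corners with the closed fingertips until you find the one that gives way. Press that corner's yellow-ended shim tongue down flat, leaving the other three standing up, then press the corner once more, firmly, to make sure that the shim now carries it, and let go. Only touch and press: lift nothing, and do not shift the board, the mould or the things lying about.

Things in the scene. Friction and masses are not known exactly. Their poses are not given: they have to be found in the camera images.
- stand: fixed green flat-bar pouring stand, 120 x 400 mm, long axis its y; origin on the table under its centre; at yaw 0 x points away from the robot, y to its left. Four black rubber pads at x +-45, y +-112 mm carry the board, tops at z 40 mm: three sound, one (any of the four, all look alike) gone soft. Beyond each end of the board are two shims, one per corner
- board: loose brown ware board 130 x 280 x 12 mm (x, y, z), 0.2 kg, lying on the pads; origin at the centre of its underside, axes along the stand's. A corner over a sound pad stays put when pressed; the one over the soft pad starts to sink at 1 to 3 N, has sunk about 5 mm at 4 to 5 N (the diagonal corner rises), stops there and springs back when let go
- mould: white plaster mould with a black band, 92 x 110 x 68 mm, about 0.6 kg, standing loose on the middle of the board, its top 120 mm above the table; origin at the centre of its underside
- corner_near_left (a point): spot to press on the board's top at the corner nearest the robot on its left: 15 mm in from the board's long and short edges; 52 mm above the table; moves with the board. Axes as the board's
- corner_far_left (a point): spot to press on the board's top at the corner away from the robot on its left: 15 mm in from the board's long and short edges; 52 mm above the table; moves with the board. Axes as the board's
- corner_near_right (a point): spot to press on the board's top at the corner nearest the robot on its right: 15 mm in from the board's long and short edges; 52 mm above the table; moves with the board. Axes as the board's
- corner_far_right (a point): spot to press on the board's top at the corner away from the robot on its right: 15 mm in from the board's long and short edges; 52 mm above the table; moves with the board. Axes as the board's
- shim_near_left (a joint): shim of the board's corner nearest the robot on its left: steel tongue 22 mm wide on a pin 26 mm above the table, 6 mm outside the board's end, pointing outward to the left (+y of the stand). 0 = parked, standing up 0.45 rad above level; 0.45 = pressed flat (level, on its stop); starts at 0 to 0.05. Stiff pivot: stays where left, yields to a downward push of 7 to 8 N on its yellow end
- tongue_near_left (a point): spot to press on the upper face of the yellow end (24 x 26 mm) of that shim, 55 mm out from its pin; about 53 mm above the table when parked, 29 mm when flat, moving 5 mm outward on the way. When flat, the toe at its inner end stands 1 mm below the board's corner and carries it when pressed with 6 N or more (parked: 7 mm below)
- shim_far_left (a joint): shim of the board's corner away from the robot on its left: steel tongue 22 mm wide on a pin 26 mm above the table, 6 mm outside the board's end, pointing outward to the left (+y of the stand). 0 = parked, standing up 0.45 rad above level; 0.45 = pressed flat (level, on its stop); starts at 0 to 0.05. Stiff pivot: stays where left, yields to a downward push of 7 to 8 N on its yellow end
- tongue_far_left (a point): spot to press on the upper face of the yellow end (24 x 26 mm) of that shim, 55 mm out from its pin; about 53 mm above the table when parked, 29 mm when flat, moving 5 mm outward on the way. When flat, the toe at its inner end stands 1 mm below the board's corner and carries it when pressed with 6 N or more (parked: 7 mm below)
- shim_near_right (a joint): shim of the board's corner nearest the robot on its right: steel tongue 22 mm wide on a pin 26 mm above the table, 6 mm outside the board's end, pointing outward to the right (-y of the stand). 0 = parked, standing up 0.45 rad above level; 0.45 = pressed flat (level, on its stop); starts at 0 to 0.05. Stiff pivot: stays where left, yields to a downward push of 7 to 8 N on its yellow end
- tongue_near_right (a point): spot to press on the upper face of the yellow end (24 x 26 mm) of that shim, 55 mm out from its pin; about 53 mm above the table when parked, 29 mm when flat, moving 5 mm outward on the way. When flat, the toe at its inner end stands 1 mm below the board's corner and carries it when pressed with 6 N or more (parked: 7 mm below)
- shim_far_right (a joint): shim of the board's corner away from the robot on its right: steel tongue 22 mm wide on a pin 26 mm above the table, 6 mm outside the board's end, pointing outward to the right (-y of the stand). 0 = parked, standing up 0.45 rad above level; 0.45 = pressed flat (level, on its stop); starts at 0 to 0.05. Stiff pivot: stays where left, yields to a downward push of 7 to 8 N on its yellow end
- tongue_far_right (a point): spot to press on the upper face of the yellow end (24 x 26 mm) of that shim, 55 mm out from its pin; about 53 mm above the table when parked, 29 mm when flat, moving 5 mm outward on the way. When flat, the toe at its inner end stands 1 mm below the board's corner and carries it when pressed with 6 N or more (parked: 7 mm below)
- mallet: bystander: black rubber mallet with a wooden handle, lying, 84 x 251 x 55 mm; origin under its centre
- plaster_block: bystander: rounded white plaster block lying flat, 119 x 75 x 55 mm; origin under its centre
- small_stopper: bystander: conical plaster stopper, 42 mm across, 33 mm high; origin under its centre
- wooden_rib: bystander: flat wooden rib, 51 x 98 x 8 mm; origin under its centre
- stopper: bystander: conical plaster stopper, 50 mm across, 33 mm high; origin under its centre
There are look-alikes about, which are no part of the job. Leave any blue look-alike of the mould alone.

How it is judged (in metres and radians):
On the way, in this order (a step that is already met when the one before it is completed fails the run):
1. the corner that gives way has been pressed down by the fingers until it sank at least 3 mm, all shims still up (contact force between the fingers and board above 1 N and value of joint each of shim_near_left, shim_far_left, shim_near_right, shim_far_right below 0.12 rad and ((z of corner_near_left in the frame of stand below 0.049 m and horizontal distance between the grasp point and corner_near_left below 0.05 m) or (z of corner_far_left in the frame of stand below 0.049 m and horizontal distance between the grasp point and corner_far_left below 0.05 m) or (z of corner_near_right in the frame of stand below 0.049 m and horizontal distance between the grasp point and corner_near_right below 0.05 m) or (z of corner_far_right in the frame of stand below 0.049 m and horizontal distance between the grasp point and corner_far_right below 0.05 m))), for 0.1 s.
2. one shim has been pressed flat, the others stand up (((value of joint shim_near_left above 0.4 rad and value of joint each of shim_far_left, shim_near_right, shim_far_right below 0.12 rad) or (value of joint shim_far_left above 0.4 rad and value of joint each of shim_near_left, shim_near_right, shim_far_right below 0.12 rad) or (value of joint shim_near_right above 0.4 rad and value of joint each of shim_near_left, shim_far_left, shim_far_right below 0.12 rad) or (value of joint shim_far_right above 0.4 rad and value of joint each of shim_near_left, shim_far_left, shim_near_right below 0.12 rad))), for 0.1 s.
3. the shimmed corner is pressed again with at least 3 N; its shim carries it (over 1.5 N between shim and board) and it sinks less than 2.5 mm ((((value of joint shim_near_left above 0.4 rad and value of joint each of shim_far_left, shim_near_right, shim_far_right below 0.12 rad) and contact force between the fingers and board above 3 N and contact force between shim_near_left and board above 1.5 N and horizontal distance between the grasp point and corner_near_left below 0.05 m and not (z of corner_near_left in the frame of stand below 0.0495 m)) or ((value of joint shim_far_left above 0.4 rad and value of joint each of shim_near_left, shim_near_right, shim_far_right below 0.12 rad) and contact force between the fingers and board above 3 N and contact force between shim_far_left and board above 1.5 N and horizontal distance between the grasp point and corner_far_left below 0.05 m and not (z of corner_far_left in the frame of stand below 0.0495 m)) or ((value of joint shim_near_right above 0.4 rad and value of joint each of shim_near_left, shim_far_left, shim_far_right below 0.12 rad) and contact force between the fingers and board above 3 N and contact force between shim_near_right and board above 1.5 N and horizontal distance between the grasp point and corner_near_right below 0.05 m and not (z of corner_near_right in the frame of stand below 0.0495 m)) or ((value of joint shim_far_right above 0.4 rad and value of joint each of shim_near_left, shim_far_left, shim_near_right below 0.12 rad) and contact force between the fingers and board above 3 N and contact force between shim_far_right and board above 1.5 N and horizontal distance between the grasp point and corner_far_right below 0.05 m and not (z of corner_far_right in the frame of stand below 0.0495 m)))), for 0.15 s.
At the end, for the whole second after the job is handed in: The shim of the corner that gave way is flat (joint over 0.40 rad), the other three still stand up (under 0.12 rad); the board lies level and at rest within 15 mm of where it was, with the mould still on it within 15 mm (((value of joint shim_near_left above 0.4 rad and value of joint each of shim_far_left, shim_near_right, shim_far_right below 0.12 rad) or (value of joint shim_far_left above 0.4 rad and value of joint each of shim_near_left, shim_near_right, shim_far_right below 0.12 rad) or (value of joint shim_near_right above 0.4 rad and value of joint each of shim_near_left, shim_far_left, shim_far_right below 0.12 rad) or (value of joint shim_far_right above 0.4 rad and value of joint each of shim_near_left, shim_far_left, shim_near_right below 0.12 rad)) and angle between board's own z axis and vertical below 0.02 rad and distance of each of board, mould from where it was at the start of the episode below 0.015 m and linear speed of each of board, mould below 0.01 m/s); the robot touches nothing.
It fails at once if a second shim is pressed down (value of joint each of shim_near_left, shim_far_left above 0.2 rad or value of joint each of shim_near_left, shim_near_right above 0.2 rad or value of joint each of shim_near_left, shim_far_right above 0.2 rad or value of joint each of shim_far_left, shim_near_right above 0.2 rad or value of joint each of shim_far_left, shim_far_right above 0.2 rad or value of joint each of shim_near_right, shim_far_right above 0.2 rad).
It fails at once if the board is lifted (over 10 mm) or shifted (over 20 mm) (height (world z) of board above 0.05 m or distance of board from where it was at the start of the episode above 0.02 m).
It fails at once if the mould is lifted, shifted (over 20 mm) or tipped (distance of mould from where it was at the start of the episode above 0.02 m or angle between mould's own z axis and vertical above 0.15 rad).
It fails at once if the board is struck or leaned on with more than 60 N (contact force between the arm and board above 60 N).
It fails at once if a bystander is moved more than 30 mm (distance of any of mallet, plaster_block, small_stopper, wooden_rib, stopper from where it was at the start of the episode above 0.03 m).
It also fails if it takes over 56 s, if anything falls off the work surface, if the arm or the gripper's body presses on something with over 40 N, if the wrist force passes 120 N, or if a joint passes its speed limit or range.

## Robot

A 7-joint arm with a two-finger parallel gripper is mounted at the origin on a cart in front of the work surface, level with it; the furniture and walls round the work are solid. World frame = base frame: x ahead of the robot, y to its left, z up, the work surface at z = 0. Lengths are in m, angles in degrees, forces in N, time in s.
With the tool pointing down it reaches from about 0.4 to 0.9 m from the base axis. Payload 5.5 kg.
Tool frame: the origin (TCP) lies at the very end of the fingers, on their centre line; the grasp point (between the pads) lies 19 mm behind it; z points along the fingers, y is the line along which they close (so a half turn about z gives the same grasp; the last joint's range is limited). The gripper opens to 92 mm and grips with 3 to 60 N. Pads are 19 mm wide; open, the fingers measure 130 mm over their backs; the gripper's body (75 mm by 190 mm) begins 47 mm behind the grasp point.
Start: joints at [89.278, 28.699, -24.465, 88.831, 12.651, 65.22, -12.049], TCP at [0.177, -0.625, 0.227] pointing down, gripper open.
Joint ranges: [-164.97, 164.97], [-17.58, 116.51], [-87.97, 89.64], [11.32, 138.91], [-80.73, 260.73], [10.89, 115.49], [-147.41, 147.41]. Speed limits (degrees/s): [147.25, 147.25, 180, 180, 180, 180, 180].

## Interface

Orientations are given as [roll, pitch, yaw] about the fixed x, y, z axes, in that order (R = Rz(yaw) Ry(pitch) Rx(roll)).
In Python, from workcell import robot, kinematics, eyes gives the robot as it stands. Calls block until the motion is done:
- robot.movep(position, orientation): joint-space move of the TCP to a pose.
- robot.line_to(position, max_speed=0.15, rot=None, until_force=None): straight line of the TCP; rot=None keeps the orientation; max_speed is the mean speed in m/s. With until_force (N) it stops when the force on the tool has changed by that much, and returns True; else False.
- robot.move_joints(angles): joint-space move.
- robot.set_gripper(opening, grip_force=None): finger opening in m; grip_force is the grip in N (None keeps the last); returns when the fingers have stopped.
- robot.hold(seconds).
- kinematics.inverse_kinematics(position, orientation): joint angles nearest the present ones, or None.
- eyes.get_image(name): name is "scene" or "top"; returns the picture (420x560x3 uint8, red, green, blue); there is no depth.
- eyes.camera_params(name): a dict with "fx", "fy", "cx", "cy" (pixels), "cam_to_world" (4x4, takes a point from camera to world coordinates). Camera axes: x right, y up, looking along -z (the intrinsics and any distortion apply to the point x, -y, -z); pixel columns grow to the right and rows downward; lengths in m; the calibration is good to about 2 mm. A picture is of the moment at which its call begins. camera_params takes no time and is no camera call.
A pose or a line that the arm cannot do raises robot.IKError and nothing moves.
- robot.job_done(): hands the job in; it is judged then, once.
Readings, each from a call of its own:
- robot.current_t(): time.
- robot.current_qpos(): joint angles.
- robot.current_joint_velocities(): joint speeds.
- robot.current_joint_torque(): joint torques, N m.
- robot.current_tcp_pos(): TCP position.
- robot.current_eef_rot(): TCP orientation.
- robot.current_wrist_force(): force on the tool from outside, world axes, zero at the start.
- robot.current_moment(): the same for the moment, N m.
- robot.current_width(): finger opening in m.
- robot.current_grip_force(): force on a finger pad.
Only numpy, scipy, OpenCV 4.12 (cv2) and the standard library are available. Lean on these libraries where they do the work, as an engineer would, in place of code of your own. Each camera call takes 0.05 s, during which the arm holds its last target. There are 200 camera calls.

## Working session

There is one attempt and no reset: what is moved stays moved. The work goes in short steps, each a Python script; the robot and the scene stay as the last script left them, time stands still between calls to the robot, and variables do not carry over. Pictures are saved under pics/ and viewed, at most 10 in all, crops included, and the job is handed in when it is done.

```bash
mkdir -p pics; python3 - <<'E'
from workcell import robot,kinematics,eyes
import cv2,numpy as np
for n in("scene","top"):
    im=eyes.get_image(n); cv2.imwrite(f"pics/{n}0.png",cv2.cvtColor(im,cv2.COLOR_RGB2BGR))
    p=eyes.camera_params(n); print(n,{k:(np.round(v,3).tolist()) for k,v in p.items() if not isinstance(v,str)})
E
```

```text
scene {'fx': 443.39, 'fy': 443.39, 'cx': 277.823, 'cy': 207.756, 'cam_to_world': [[-0.547, 0.577, -0.607, -0.317], [-0.837, -0.393, 0.382, 0.48], [-0.018, 0.717, 0.697, 1.023], [0.0, 0.0, 0.0, 1.0]]}
top {'fx': 528.401, 'fy': 528.401, 'cx': 280.17, 'cy': 213.165, 'cam_to_world': [[-0.019, 0.976, -0.215, 0.117], [-1.0, -0.018, 0.004, -0.027], [-0.0, 0.215, 0.977, 2.003], [0.0, 0.0, 0.0, 1.0]]}
```

View pics/top0.png

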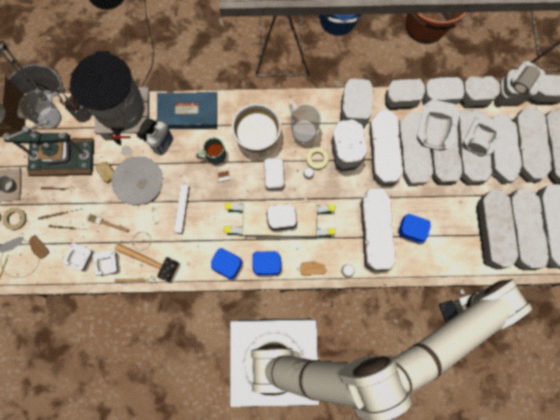

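View pics/scene0.png

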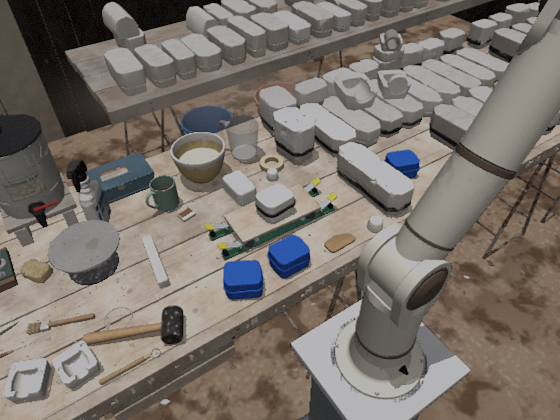

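Top view: the stand is at about (282,218), with the white black-banded mould on it and yellow tongue ends near (236,207), (229,231), (326,209), (331,233). Things that could be mistaken for these are the blue moulds (226,263), (267,262), (415,228), the white block (274,173) and the yellow ring (317,158). I choose the white mould on the green stand, and now locate the yellow ends and check a crop.

```bash
cat >h.py <<'E'
from workcell import robot,kinematics,eyes
import cv2,numpy as np
def ray(n,u,v,z):
    p=eyes.camera_params(n);T=np.array(p["cam_to_world"])
    d=T[:3,:3]@np.array([(u-p["cx"])/p["fx"],-(v-p["cy"])/p["fy"],-1]);o=T[:3,3]
    return (o+d*(z-o[2])/d[2])
def blobs(n,im,roi,lo,hi,amin):
    x0,y0,x1,y1=roi;h=cv2.cvtColor(im[y0:y1,x0:x1],cv2.COLOR_RGB2HSV)
    k,_,s,c=cv2.connectedComponentsWithStats(cv2.inRange(h,lo,hi))
    return [(c[i]+[x0,y0],s[i]) for i in range(1,k) if s[i][4]>=amin]
E
python3 - <<'E'
from h import *
print(eyes.camera_params("top").keys())
for n,roi in(("top",(215,190,350,250)),("scene",(195,165,350,265))):
    im=eyes.get_image(n)
    for c,s in blobs(n,im,roi,(22,120,120),(36,255,255),6): print(n,c.round(1),s[4],ray(n,*c,.052).round(4))
    x0,y0,x1,y1=roi
    cr=cv2.resize(im[y0:y1,x0:x1],None,fx=5,fy=5,interpolation=cv2.INTER_CUBIC)[...,::-1]
    cv2.imwrite(f"pics/c_{n}.png",cr)
im=eyes.get_image("top")
E
```

```text
dict_keys(['fx', 'fy', 'cx', 'cy', 'cam_to_world'])
top [227.7 205.9] 36 [0.5781 0.1634 0.052 ]
top [331.3 207.6] 34 [ 0.564  -0.2289  0.052 ]
top [226.6 229.4] 36 [0.4875 0.1672 0.052 ]
top [331.1 231.3] 31 [ 0.4727 -0.2246  0.052 ]
scene [315.9 181.1] 41 [ 0.5626 -0.2265  0.052 ]
scene [332.1 196.6] 43 [ 0.4724 -0.2238  0.052 ]
scene [209.2 226.8] 40 [0.5749 0.1651 0.052 ]
scene [222.1 245.8] 42 [0.4861 0.1683 0.052 ]
```

View pics/c_top.png

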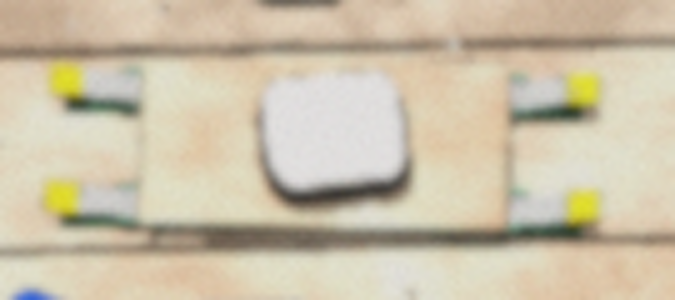

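View pics/c_scene.png

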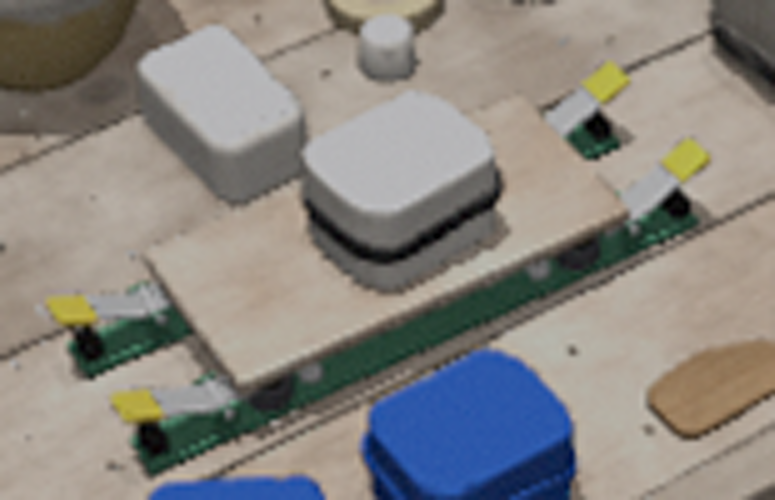

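The crops confirm the choice: the board with the white banded mould, and all four yellow ends standing up. The two cameras agree within about 3 mm. Next I probe the corners.

```bash
cat >>h.py <<'E'
t=np.array([[.5765,.1642],[.5633,-.2277],[.4868,.1677],[.4725,-.2242]])
C=t.mean(0); a=t[0]-t[1]+t[2]-t[3]; yaw=np.arctan2(-a[0],a[1])
def W(x,y,z): c,s=np.cos(yaw),np.sin(yaw); return [C[0]+c*x-s*y,C[1]+s*x+c*y,z]
ROT=[180,0,90+np.degrees(yaw)]
S={"near_right":(-1,-1),"far_right":(1,-1),"far_left":(1,1),"near_left":(-1,1)}
def press(x,y,ztop,zmin,f,hold=.3,v=.012):
    robot.line_to(W(x,y,ztop),max_speed=.1)
    robot.hold(.2); w0=robot.current_wrist_force()[2]
    hit=robot.line_to(W(x,y,zmin),max_speed=v,until_force=f); robot.hold(hold)
    r=(hit,round(robot.current_tcp_pos()[2],4),round(robot.current_wrist_force()[2]-w0,2))
    robot.line_to(W(x,y,ztop+.01),max_speed=.06); return r
E
python3 - <<'E'
from h import *
print(C,np.degrees(yaw),robot.current_t())
robot.set_gripper(0)
first=True
for k,(sx,sy) in S.items():
    x,y=sx*50,sy*125; x/=1000;y/=1000
    if first: robot.movep(W(x,y,.2),ROT);first=False
    elif k=="far_left": robot.line_to(W(.05,-.125,.16));robot.line_to(W(x,y,.16),max_speed=.25)
    r=press(x,y,.062,.0445,6); print(k,r,robot.current_t(),flush=True)
    if r[1]<.0495: break
E
```

```text
[ 0.524775 -0.03    ] -2.0094257250933376 0.25
near_right (True, np.float64(0.0523), np.float64(5.57)) 7.1
far_right (True, np.float64(0.0476), np.float64(6.16)) 10.4667
```

The far-right corner gives way: it sank about 4.5 mm at 6 N, while near-right held. I press its shim flat.

```bash
python3 - <<'E'
from h import *
robot.line_to(W(.05,-.125,.09)); robot.line_to(W(.045,-.199,.09))
print(press(.045,-.199,.068,.0265,16,v=.015),robot.current_t())
robot.line_to(W(.045,-.199,.2)); robot.line_to(W(.045,-.02,.25),max_speed=.3)
im=eyes.get_image("scene");x0,y0,x1,y1=195,165,350,265
for c,s in blobs("scene",im,(x0,y0,x1,y1),(22,120,120),(36,255,255),6): print(c.round(1),s[4],ray("scene",*c,.029).round(4),ray("scene",*c,.052).round(4))
cv2.imwrite("pics/after.png",cv2.resize(im[y0:y1,x0:x1],None,fx=5,fy=5)[...,::-1])
E
```

```text
(True, np.float64(0.0292), np.float64(4.38)) 15.75
[317.2 185.7] 31 [ 0.562  -0.2327  0.029 ] [ 0.5416 -0.2162  0.052 ]
[332.  196.5] 42 [ 0.4913 -0.2403  0.029 ] [ 0.4726 -0.2237  0.052 ]
[209.2 226.8] 40 [0.596  0.1576 0.029 ] [0.5749 0.1651 0.052 ]
[222.1 245.8] 42 [0.5052 0.1609 0.029 ] [0.4861 0.1683 0.052 ]
```

View pics/after.png

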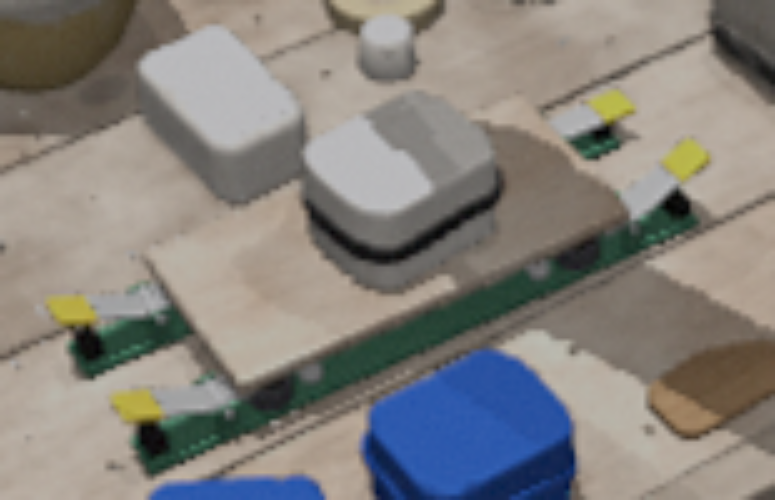

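The far-right tongue (crop 610,105) is now flat: its position fits z = 29 mm. The other three still stand up. Now the firm re-press of that corner.

```bash
python3 - <<'E'
from h import *
robot.line_to(W(.05,-.125,.15),max_speed=.25)
print(press(.05,-.125,.062,.047,12,hold=.6,v=.01),robot.current_t())
robot.line_to(W(.05,-.125,.2)); robot.line_to(W(.0,-.02,.3),max_speed=.3)
im=eyes.get_image("scene")
for c,s in blobs("scene",im,(195,165,350,265),(22,120,120),(36,255,255),6): print(c.round(1),s[4])
print(robot.current_wrist_force())
E
```

```text
(True, np.float64(0.0511), np.float64(5.74)) 21.7
[317.2 185.8] 32
[332.  196.5] 42
[209.2 226.8] 40
[222.1 245.8] 42
[-0.78454537 -0.43982311  0.18124471]
```

The corner held after sinking 1 mm, but the force relaxed to 5.7 N during the hold. I press again in small steps to get a sustained firm force.

```bash
python3 - <<'E'
from h import *
robot.line_to(W(.05,-.125,.15),max_speed=.25)
robot.line_to(W(.05,-.125,.06)); robot.hold(.2); w0=robot.current_wrist_force()[2]
z=.0525
while z>.046:
    robot.line_to(W(.05,-.125,z),max_speed=.03); robot.hold(.15)
    f=robot.current_wrist_force()[2]-w0
    print(round(z,4),round(robot.current_tcp_pos()[2],4),round(f,2))
    if f>11: break
    z-=.0005
robot.hold(.5); print(robot.current_wrist_force()[2]-w0)
robot.line_to(W(.05,-.125,.08),max_speed=.06); robot.line_to(W(.05,-.125,.2)); robot.line_to(W(.0,-.02,.3),max_speed=.3)
im=eyes.get_image("scene")
for c,s in blobs("scene",im,(195,165,350,265),(22,120,120),(36,255,255),6): print(c.round(1),s[4])
robot.hold(.5);print(robot.current_t()); cv2.imwrite("pics/end.png",cv2.resize(im[165:265,195:350],None,fx=5,fy=5)[...,::-1])
E
```

```text
0.0525 0.0524 -0.31
0.052 0.0521 2.02
0.0515 0.0515 1.89
0.051 0.0512 4.81
0.0505 0.0511 7.63
0.05 0.051 10.73
0.0495 0.0509 14.25
13.554858898988497
[317.2 185.7] 31
[332.  196.5] 42
[209.2 226.8] 40
[222.1 245.8] 42
31.5333
```

View pics/end.png

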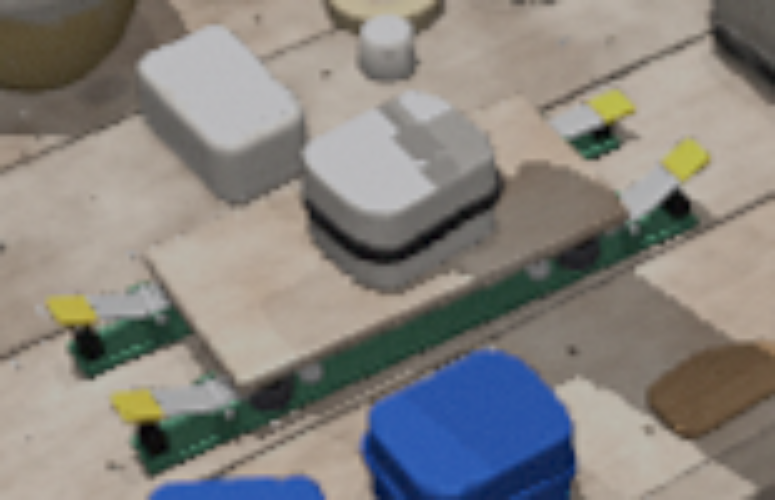

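The corner carried 13.6 N with only about 1 mm of sink. The picture shows the far-right tongue (610,105) flat, the other three up, and the board and mould where they were.

```bash
python3 -c "
from workcell import robot
print(robot.job_done())"
```

```text
the job is handed in; nothing more can be done
None
```

The far-right corner was the soft one: its shim is now pressed flat and held the corner under a 13.6 N press with about 1 mm of sink, the other three shims still stand up, and the job was handed in at about 31.5 s, with no verdict returned.

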